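# Roll a round blank into the V-block and set it against the stop

## Robot

A 6-joint arm with a two-finger parallel gripper is mounted at the origin on the work surface. World frame = base frame: x ahead of the robot, y to its left, z up, the work surface at z = 0. Lengths are in m, angles in rad, forces in N, time in s.
With the tool pointing down it reaches from about 0.425 to 0.95 m from the base axis. Payload 3.5 kg.
Tool frame: the origin (TCP) lies midway between the tips of the shut fingers; the grasp point (between the pads) lies 19 mm behind it; z points along the fingers, y is the line along which they close (so a half turn about z gives the same grasp; the last joint's range is limited). The gripper opens to 85 mm and grips with 20 to 120 N. Pads are 22 mm wide; open, the fingers measure 114 mm over their backs; the gripper's body (76 mm by 85 mm) begins 54 mm behind the grasp point. The pads swing forward as they close: fully open they stand 13 mm farther back than shut.
Start: joints at [1.181, 0.286, 1.577, -0, 1.279, -0.15], TCP at [0.16, 0.656, 0.231] pointing down, gripper open.
Joint ranges: [-2.77, 2.77], [-0.9, 2.22], [0.21, 2.48], [-1.53, 4.67], [0.24, 2.81], [-2.84, 2.84]. Speed limits (rad/s): [2.79, 2.79, 3.14, 3.14, 3.14, 3.14].

## Interface

Orientations are given as a unit quaternion [x, y, z, w].
In Python, from plant import get_state, read_camera, ctrl gives the robot as it stands.
- The arm moves only by the shell command python3 -m crank 'ROWS' [FORCE]. ROWS is JSON, a list of rows, each a list of 3 entries, a list of its own where there are three numbers: the shift along the tool's x, y, z in mm, then the turn about the tool's z in degrees, then the closure in counts, from 0 (fully open) to 255 (shut). In form: [[[tx, ty, tz], yaw, claw], ...]. A call has 1 to 10 rows; each row is the pose to reach, as a shift and turn from the pose commanded when the call began, along the tool's axes at that moment; what a row does not reach only later rows make up. A row lasts 1/10 s, in which the tool goes at most 50 mm and 8.59 degrees, less where a joint would pass 70% of its speed; a pose out of reach is approached as far as the arm can. A call with a gripper value outside its range is refused whole. The fingers move at their own pace and stop on an object; FORCE is the grip in N (left out, the last holds). Time passes only in rows, so rows that repeat a pose let the fingers close. It gives the time, the measured TCP pose, the force, the opening and the grip force at its end, in the units of the state.
- get_state(): the state, without advancing time (a new reading comes with each control period).
- read_camera(name): name is "scene" or "top"; returns a dict with "frame" (420x560x3 uint8, blue, green, red), "range_z" (420x560 float32, m along the optical axis (not along the pixel's ray), 0 where there is no reading), "vfov" (degrees; the focal length in pixels is half the picture's height over the tangent of half this angle, whatever the lens; pixels are square), "cx", "cy" (the principal point, pixels), "origin" and "orientation" of the camera in the world. Camera axes: x right, y down, z forward; pixel columns grow to the right and rows downward; lengths in m; the calibration is good to about 2 mm. A picture is of the moment at which its call begins.
- ctrl.sign_off(): hands the job in; it is judged then, once.
The state is a dict: "time": time; "qpos": joint angles; "dq": joint speeds; "joint_efforts": joint torques, N m; "eef_pos": TCP position; "tcp_rot": TCP orientation; "contact_force": force on the tool from outside, world axes, zero at the start; "wrist_torque": the same for the moment, N m; "opening": opening from 0.0 (shut) to 1.0 (fully open); "finger_force": force on a finger pad.
Only numpy, scipy, OpenCV 4.12 (cv2) and the standard library are available. Lean on these libraries where they do the work, as an engineer would, in place of code of your own. Each camera call takes 0.05 s, during which the arm holds its last target. There are 200 camera calls.

## Task

Roll the dark round bar along the bench by pushing on its side with the fingertips, up the ramp beside it and into the V groove of the jig; and push on its end so that it finally lies in the groove with its far end fully against the red end stop. Do not grip or lift the bar, and leave the pale bar and everything else on the bench where it is.

Things in the scene. Friction and masses are not known exactly. Their poses are not given: they have to be found in the camera images.
- dark_bar: the bar to move: dark brown smooth round wooden bar, 40 mm diameter, 160 mm long, about 0.15 kg. Origin at its centre; x along the bar; y and z turn as it rolls. It lies on the bench (centre 20 mm high) on one side of the jig or the other, within 12 degrees of parallel to the groove, 165 to 200 mm from the groove's line, 20 to 45 mm short of the stop. It rolls very easily.
- jig: fixed jig on the bench: steel V groove with a reddish-brown wooden ramp on each side. Origin on the bench at the middle of the groove; x along the groove, away from the robot towards the stop (turned up to 9 degrees from the robot's x); y across it, to the left. From the groove's edges (19 mm high, y = +-16 mm) the ramps, 200 mm long like the groove, fall straight to the bench at y = +-115 mm (11 degrees).
- groove (a point): middle of the groove's bottom line, 3 mm above the bench; axes as the jig's. 90 degree V, 200 mm long (x = -100 to 100 mm), 16 mm deep, open at the robot's end. The bar seated in it has its centre on the groove's line (y = 0), 31 mm above the bench, its top at 51 mm.
- stop (a point): centre of the face of the red end stop that the bar's end must meet: an upright plate across the far (+x) end of the groove, 70 mm wide, 62 mm high, 12 mm thick, its face at x = 100 mm of the jig. Point 31 mm above the bench, on the groove's line; axes as the jig's. A bar against it has its centre 80 mm this side of the face.
- pale_bar: bystander: pale round bar of the same size as the dark one, loose, on the other side of the jig; origin at its centre, x along it; rolls if touched. Leave it.
- glue: bystander: white glue bottle with an orange cap, 54 mm wide, 150 mm tall, loose, standing beyond the jig; origin at its base
- offcut: bystander: pale wood block 40 x 70 x 40 mm, loose, beyond the jig; origin under its centre
- offcut2: bystander: small upright wood block 35 x 35 x 50 mm, loose, on the robot's side of the jig, to the left; origin under its centre
- tape: bystander: black tape measure case 70 x 35 x 65 mm, loose, on the robot's side of the jig, to the right; origin under its centre
- mallet: bystander: hammer lying far to the right, about 0.3 m long; origin under its middle
- push_stick: bystander: yellow push stick, 260 x 35 mm, 15 mm thick with a 45 mm high heel, lying far to the left; origin under its middle
Things that resemble listed ones, but are neither listed nor needed, are in the scene too. What is shaped like the dark_bar but blue or purple is not meant.

How it is judged:
On the way, in this order (a step that is already met when the one before it is completed fails the run):
1. the dark bar has rolled: it has turned by more than 57 degrees about its length (angle between dark_bar's own z axis and vertical above 1 rad and (y of dark_bar in the frame of jig above 0.02 m or y of dark_bar in the frame of jig below -0.02 m)), for 0.05 s.
2. the dark bar lies down in the V groove (y of dark_bar in the frame of jig between -0.004 and 0.004 m and height (world z) of dark_bar between 0.027 and 0.0345 m and angle between the x axis of dark_bar and the x axis of jig, either way round below 0.04 rad), for 0.3 s.
At the end, for the whole second after the job is handed in: The dark bar lies at rest in the V groove (centre within 4 mm of the groove's line, 27 to 34.5 mm high, parallel to the groove within 0.04 rad) with its far end within 3.5 mm of the face of the stop (all of step 2 and x of dark_bar in the frame of jig between 0.0165 and 0.0225 m and linear speed of dark_bar below 0.01 m/s); the robot touches nothing.
It fails at once if the dark bar is lifted: its centre rises above 47 mm, or above 41, 34 or 28 mm while farther than 60, 110 or 150 mm from the groove's line (some 8 mm more than rolling needs) (height (world z) of dark_bar above 0.047 m or ((y of dark_bar in the frame of jig above 0.06 m or y of dark_bar in the frame of jig below -0.06 m) and height (world z) of dark_bar above 0.041 m) or ((y of dark_bar in the frame of jig above 0.11 m or y of dark_bar in the frame of jig below -0.11 m) and height (world z) of dark_bar above 0.034 m) or ((y of dark_bar in the frame of jig above 0.15 m or y of dark_bar in the frame of jig below -0.15 m) and height (world z) of dark_bar above 0.028 m)).
It fails at once if a bystander is moved by more than 20 mm (distance of any of glue, offcut, offcut2, mallet, push_stick, tape, pale_bar from where it was at the start of the episode above 0.02 m).
It also fails if it takes over 53 s, if anything falls off the work surface, if the arm or the gripper's body presses on something with over 40 N, if the wrist force passes 120 N, or if a joint passes its speed limit or range.

## Working session

There is one attempt and no reset: what is moved stays moved. The work goes in short steps, Python scripts to look and compute and a shell command to move; the robot and the scene stay as the last step left them, time stands still between calls to the robot, and variables do not carry over. Pictures are saved under pics/ and viewed, at most 12 in all, crops included, and the job is handed in when it is done.

```bash
mkdir -p pics
cat > h.py <<'E'
import numpy as np,cv2
from scipy.spatial.transform import Rotation as R
from plant import get_state, read_camera, ctrl
def cloud(c):
    f=210/np.tan(np.radians(c['vfov'])/2); v,u=np.mgrid[:420,:560]; z=c['range_z']
    p=np.stack([(u-c['cx'])/f*z,(v-c['cy'])/f*z,z],-1)
    o=np.array(c['orientation']); M=R.from_quat(o).as_matrix() if o.size==4 else o.reshape(3,3)
    return p@M.T+np.array(c['origin'])
E
python3 - <<'E'
from h import *
for n in ('top','scene'):
    c=read_camera(n); cv2.imwrite(f'pics/{n}0.png',c['frame']); np.savez(f'{n}0.npz',P=cloud(c),F=c['frame'],Z=c['range_z'])
    print(n,c['vfov'],c['origin'],c['orientation'])
s=get_state(); print(s)
E
```

```text
top 53.839796252695656 [ 0.32611854 -0.00279966  1.29728826] [ 0.71193603 -0.69899439  0.05078319 -0.04444085]
scene 49.25174595783084 [1.08950553 0.19302875 1.091558  ] [ 0.56677882  0.78044809 -0.21401136 -0.15447231]
{'time': 0.1, 'qpos': array([ 1.18098926e+00,  2.87123074e-01,  1.57806544e+00, -3.14368842e-05,
        1.27859098e+00, -1.49990323e-01]), 'dq': array([-0.00030972, -0.00196143, -0.00425967,  0.00238247, -0.00073869,
       -0.00054125]), 'joint_efforts': array([ 1.51411245e-03, -4.07298374e+01, -2.93697596e+01, -1.05616175e-04,
        3.44861248e-03, -1.95816381e-05]), 'eef_pos': array([0.16006797, 0.65512111, 0.23003596]), 'tcp_rot': array([ 1.19616656e-01,  9.92819551e-01, -1.05784348e-03, -2.77039028e-04]), 'contact_force': array([-0.35376871, -0.70022384,  0.4963837 ]), 'wrist_torque': array([0.01735911, 0.00274641, 0.00091667]), 'finger_force': 0.0, 'opening': 0.9989725441061943}
```

View pics/top0.png

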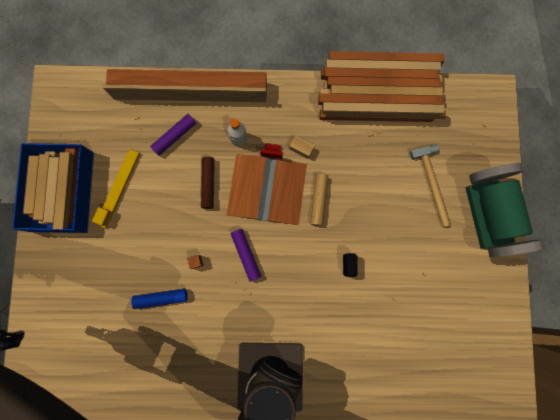

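View pics/scene0.png

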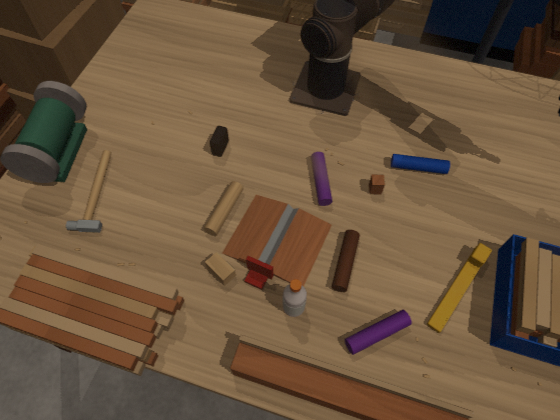

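The top view shows the dark bar at (208,183), left of the jig. The jig is at (267,190), the red stop at (271,151), the pale bar at (319,198), and a purple bar at (246,255) on the robot's side of the jig. The scene view agrees.

```bash
cat > meas.py <<'E'
from h import *
def line(p):
    m=p.mean(0); d=np.linalg.svd(p-m,full_matrices=0)[2][0]; d=d*np.sign(d[0]); t=(p-m)@d; return (m+d*(t.min()+t.max())/2).round(4), np.degrees(np.arctan2(d[1],d[0])).round(2), np.ptp(t).round(3)
def run(P,F,jig=True,tag=''):
    H=cv2.cvtColor(F,cv2.COLOR_BGR2HSV).astype(int); h,s,v=H[...,0],H[...,1],H[...,2]
    x,y,z=P[...,0],P[...,1],P[...,2]
    box=(x>.4)&(x<.9)&(y>-.25)&(y<.35)
    if jig:
        r=box&((h<6)|(h>174))&(s>180)&(v>60)&(z>.05); q=P[r]; print(tag,'stop',len(q),np.median(q,0).round(4),line(q[:,:2]))
        for lo,hi in ((.016,.08),):
            g=box&(s<70)&(v>50)&(z<.03)&(x>.5)&(x<.8)&(abs(y)<.1); q=P[g]; print('groove',len(q),line(q[:,:2]))
    d=box&(v<75)&(z>.014)&(y>-.06)&(y<.25)&(x>.5)&(x<.85)
    n,l,st,c=cv2.connectedComponentsWithStats(d.astype(np.uint8))
    for i in range(1,n):
        if st[i,4]>80: q=P[l==i]; print('dark',st[i],q.mean(0).round(4),line(q[:,:2]),'zmax',q[:,2].max().round(4))
if __name__=='__main__':
    for n in ('top','scene'):
        D=np.load(n+'0.npz'); run(D['P'],D['F'],tag=n)
        if n=='top':
            P=D['P']
            for u,v in ((208,183),(267,190),(271,151),(319,198),(246,255),(195,262),(235,130),(302,146),(100,300),(350,265)): print(u,v,P[v,u].round(4),D['F'][v,u])
E
python3 meas.py
```

```text
top stop 83 [0.6724 0.0101 0.0619] (array([0.673 , 0.0099]), np.float64(83.07), np.float64(0.063))
groove 496 (array([0.6103, 0.02  ]), np.float64(-3.16), np.float64(0.222))
dark [232 133  15  13 107] [0.7111 0.1069 0.0526] (array([0.7111, 0.1068]), np.float64(-65.51), np.float64(0.048)) zmax 0.0914
dark [261 153  22   7  88] [0.6674 0.0088 0.0367] (array([0.6673, 0.0085]), np.float64(82.97), np.float64(0.067)) zmax 0.0642
dark [201 157  14  51 616] [0.5788 0.2054 0.0356] (array([0.5809, 0.2055]), np.float64(1.6), np.float64(0.159)) zmax 0.0465
208 183 [0.5754 0.2028 0.0404] [15 29 56]
267 190 [ 5.645e-01  2.100e-02 -4.000e-04] [ 96 102  96]
271 151 [0.6751 0.0101 0.0617] [  7  12 115]
319 198 [ 0.5353 -0.1406  0.0395] [ 71 132 173]
246 255 [0.3565 0.0794 0.0402] [107  30  80]
195 262 [0.3327 0.2298 0.0533] [ 34  74 136]
235 130 [0.721  0.1171 0.1173] [82 90 97]
302 146 [ 0.6981 -0.0862  0.0441] [ 63 118 157]
100 300 [0.2128 0.5235 0.0034] [ 73 117 149]
350 265 [ 0.332  -0.2305  0.0645] [16 16 16]
scene stop 125 [0.6762 0.0133 0.0616] (array([0.676 , 0.0115]), np.float64(82.01), np.float64(0.07))
groove 598 (array([0.6229, 0.0171]), np.float64(-4.12), np.float64(0.247))
dark [332 230  27  61 895] [0.5909 0.2095 0.0353] (array([0.5839, 0.2093]), np.float64(1.73), np.float64(0.163)) zmax 0.0447
dark [245 260  29  17 178] [0.6801 0.0117 0.0371] (array([0.6792, 0.0054]), np.float64(82.1), np.float64(0.081)) zmax 0.0613
```

Run:
```python
from meas import *
for n in ('top','scene'):
    D=np.load(n+'0.npz'); P,F=D['P'],D['F']; H=cv2.cvtColor(F,cv2.COLOR_BGR2HSV).astype(int); h,s,v=H[...,0],H[...,1],H[...,2]
    a=np.radians(-7.5); X=np.array([np.cos(a),np.sin(a)]);Y=np.array([-X[1],X[0]]); o=np.array([.569,.024])
    q=P[...,:2]-o; jx,jy=q@X,q@Y
    g=(abs(jx)<.092)&(abs(jy)<.035)&(s<80)&(v>50); print(n,g.sum(),line(P[g][:,:2]),'h',np.percentile(P[g][:,2],[5,95]).round(4))
    r=(abs(jx)<.12)&(abs(jy)<.13)&(h<14)&(s>110)&(P[...,2]<.04)&(v>60)
    print(cv2.minAreaRect(P[r][:,:2].astype(np.float32)*1000), r.sum())
```

```text
top 558 (array([0.5686, 0.0221]), np.float64(-6.75), np.float64(0.184)) h [0.002  0.0188]
((578.3916625976562, 21.113327026367188), (228.42877197265625, 221.0965576171875), 82.9409408569336) 3802
scene 687 (array([0.5641, 0.0214]), np.float64(-6.86), np.float64(0.175)) h [0.0027 0.0192]
((578.3277587890625, 21.576622009277344), (230.67518615722656, 220.52976989746094), 82.57596588134766) 4908
```

```bash
python3 -m crank '[[[-250,-145,0],37,0],[[-250,-145,0],37,0],[[-250,-145,0],37,0],[[-250,-145,0],37,0],[[-250,-145,0],37,0],[[-250,-145,0],37,0],[[-250,-145,0],37,0],[[-250,-145,0],37,0],[[-250,-145,0],37,0],[[-250,-145,0],37,0]]'; python3 -c "
from h import *
s=get_state();r=R.from_quat(s['tcp_rot']).as_matrix();print(s['eef_pos'],np.degrees(np.arctan2(r[1,1],r[0,1])),r[:,2],r.T@(np.array([.581,.252,.12])-s['eef_pos']))"
```

```text
time: 1.1
eef_pos: [0.3676, 0.4563, 0.2311]
tcp_rot: [0.428, 0.904, -0.0, -0.0]
contact_force: [0.2, -1.0, -0.1]
opening: 1.002
finger_force: 0.0
[0.36758578 0.45633369 0.23111539] 39.372453222844484 [-4.90987303e-04 -5.86762924e-05 -9.99999878e-01] [-0.29336861  0.03540285  0.11102258]
```

```bash
python3 -m crank '[[[-293,35,110],37.7,0],[[-293,35,110],37.7,0],[[-293,35,110],37.7,0],[[-293,35,110],37.7,0],[[-293,35,110],37.7,0],[[-293,35,110],37.7,0],[[-293,35,110],37.7,0],[[-293,35,110],37.7,0],[[-293,35,110],37.7,0],[[-293,35,110],37.7,0]]'
python3 - <<'E'
from meas import *
s=get_state();r=R.from_quat(s['tcp_rot']).as_matrix();print(s['eef_pos'],np.degrees(np.arctan2(r[1,1],r[0,1])))
for n in ('top','scene'):
    c=read_camera(n); cv2.imwrite(f'pics/{n}1.png',c['frame']); run(cloud(c),c['frame'],False)
E
```

```text
time: 2.1
eef_pos: [0.5804, 0.2527, 0.1223]
tcp_rot: [0.697, 0.718, 0.001, 0.0]
contact_force: [-0.4, -0.6, -0.3]
opening: 1.001
finger_force: 0.0
[0.58041638 0.2526813  0.12228338] 1.704418851227501
dark [ 153  130   41   54 1381] [0.554  0.2129 0.4195] (array([0.5596, 0.214 ]), np.float64(11.47), np.float64(0.132)) zmax 0.4688
dark [202 158  12  50 479] [0.5715 0.2032 0.035 ] (array([0.5789, 0.2034]), np.float64(0.92), np.float64(0.155)) zmax 0.0452
dark [ 360  119   51  144 2821] [0.5713 0.2205 0.3899] (array([0.5759, 0.2213]), np.float64(10.29), np.float64(0.165)) zmax 0.4687
dark [332 230  27  62 674] [0.5855 0.2081 0.034 ] (array([0.5846, 0.208 ]), np.float64(1.4), np.float64(0.161)) zmax 0.0429
dark [246 260  26  18 173] [0.6803 0.0107 0.0372] (array([0.6796, 0.0055]), np.float64(82.66), np.float64(0.079)) zmax 0.0619
```

View pics/scene1.png

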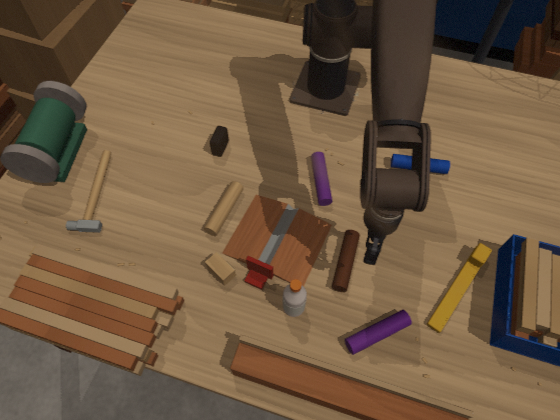

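The gripper hangs at about (375,245), just outside the dark bar at (346,260), and nothing has been touched. Descending next.

```bash
python3 -m crank '[[[0,0,50],0,0],[[0,0,90],0,0],[[0,0,110],0,0],[[0,0,121],0,0],[[0,0,121],0,0]]';  python3 -m crank '[[[-4,0,0],0,0],[[-8,0,0],0,0],[[-12,0,0],0,0],[[-15,0,0],0,0],[[-18,0,0],0,0],[[-21,0,0],0,0],[[-24,0,0],0,0],[[-24,0,0],0,0]]'
python3 - <<'E'
from meas import *
for n in ('top','scene'):
    c=read_camera(n); run(cloud(c),c['frame'],False)
E
```

```text
time: 2.7
eef_pos: [0.5799, 0.2512, -0.0008]
tcp_rot: [0.697, 0.717, -0.001, -0.001]
contact_force: [0.0, -0.2, -0.1]
opening: 0.997
finger_force: 0.0
time: 3.5
eef_pos: [0.5818, 0.2263, 0.0002]
tcp_rot: [0.698, 0.717, -0.0, -0.0]
contact_force: [0.2, 0.0, 0.3]
opening: 0.996
finger_force: 0.0
dark [ 168  147   51   61 1791] [0.5579 0.1948 0.246 ] (array([0.5778, 0.1961]), np.float64(3.71), np.float64(0.16)) zmax 0.3813
dark [261 153  21   7  81] [0.6674 0.0096 0.0359] (array([0.6675, 0.0101]), np.float64(82.81), np.float64(0.064)) zmax 0.0604
dark [ 326  143   70  147 4102] [0.5782 0.2054 0.2326] (array([0.5799, 0.2056]), np.float64(6.85), np.float64(0.168)) zmax 0.3853
dark [246 260  26  18 170] [0.6804 0.0111 0.0373] (array([0.6798, 0.0063]), np.float64(82.64), np.float64(0.076)) zmax 0.0608
```

```bash
sed -i 's/(z>.014)&(y>/(z>.014)\&(z<.05)\&(y>/' meas.py; python3 -m crank '[[[-4.5,-0.7,0],0.9,0],[[-9,-1.4,0],1.8,0],[[-13.5,-2,0],2.7,0],[[-18,-2.7,0],3.6,0],[[-22,-3.4,0],4.5,0],[[-26.5,-4,0],5.4,0],[[-31,-4.7,0],6.3,0],[[-35.5,-5.4,0],7.2,0],[[-40,-6,0],8,0],[[-44.5,-6.8,0],8.7,0]]'
python3 - <<'E'
from meas import *
for n in ('top','scene'):
    c=read_camera(n); cv2.imwrite(f'pics/{n}2.png',c['frame']); run(cloud(c),c['frame'],False)
E
```

```text
time: 4.6
eef_pos: [0.5763, 0.1818, 0.0004]
tcp_rot: [0.75, 0.661, 0.0, 0.0]
contact_force: [-0.1, 0.1, 0.4]
opening: 1.0
finger_force: 0.3
dark [221 158  14  50 389] [0.5754 0.1357 0.0348] (array([0.5806, 0.1355]), np.float64(-1.61), np.float64(0.157)) zmax 0.0454
dark [306 223  24  61 715] [0.6031 0.1429 0.0356] (array([0.5869, 0.1417]), np.float64(4.23), np.float64(0.159)) zmax 0.0469
dark [247 261  27  17 136] [0.6805 0.0123 0.0316] (array([0.6803, 0.0108]), np.float64(83.14), np.float64(0.07)) zmax 0.0495
```

View pics/scene2.png

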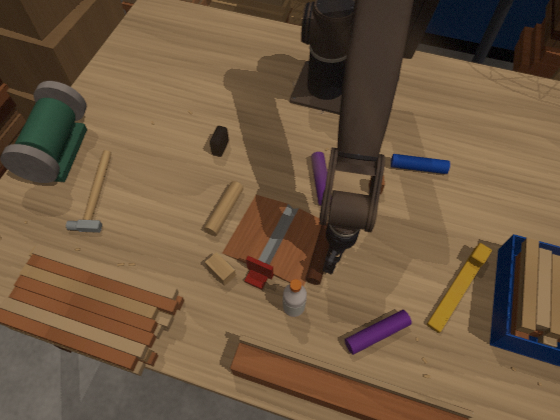

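The bar, at about (320,265), has reached the foot of the ramp, slightly ahead of the fingers at about (333,255). Next I push it up the ramp.

```bash
python3 -m crank '[[[-5,0,0],0,0],[[-10,0,0],0,0],[[-15,0,0],0,0],[[-20,0,0],0,0],[[-25,0,0],0,0],[[-30,0,0],0,0],[[-35,0,-1],0,0],[[-40,0,-2],0,0],[[-45,0,-3],0,0],[[-50,0,-4],0,0]]'
python3 - <<'E'
from meas import *
for n in ('top','scene'):
    c=read_camera(n); cv2.imwrite(f'pics/{n}3.png',c['frame']); run(cloud(c),c['frame'],False)
E
```

```text
time: 5.7
eef_pos: [0.5701, 0.1321, 0.0045]
tcp_rot: [0.75, 0.662, 0.0, 0.0]
contact_force: [0.7, 1.8, 0.3]
opening: 1.003
finger_force: 0.5
dark [239 157  12  52 249] [0.5756 0.0834 0.0399] (array([0.58  , 0.0832]), np.float64(-2.26), np.float64(0.158)) zmax 0.0498
dark [285 217  26  60 593] [0.6068 0.093  0.0417] (array([0.5846, 0.0916]), np.float64(3.62), np.float64(0.163)) zmax 0.0499
dark [247 261  27  17 133] [0.6804 0.0118 0.0312] (array([0.6803, 0.0112]), np.float64(83.33), np.float64(0.069)) zmax 0.0493
```

View pics/scene3.png

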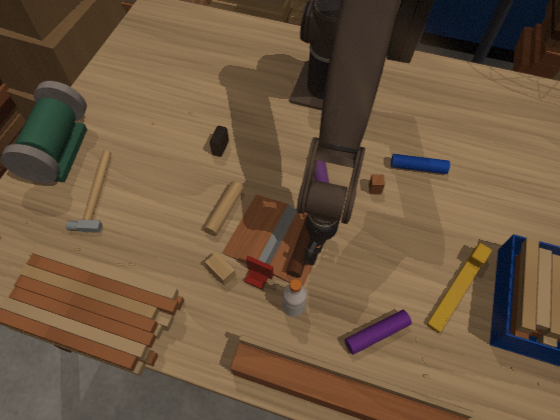

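The bar is on the ramp at about (302,247) with the fingers in contact. I'll check its skew in the top view.

```bash
python3 -c "
import cv2;a=cv2.imread('pics/top3.png')[130:240,180:330];cv2.imwrite('pics/c3.png',cv2.resize(a,None,fx=5,fy=5,interpolation=3))"
```

```text
(no output)
```

View pics/c3.png

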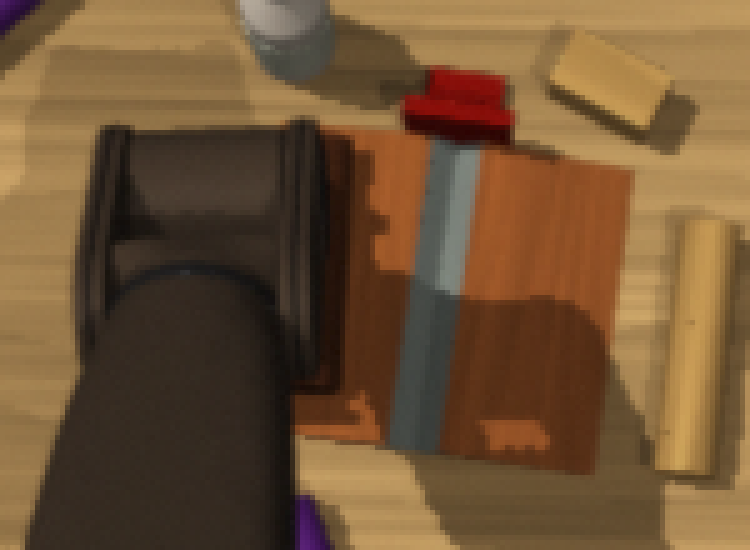

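The top crop shows the bar's right edge, (355,135) to (338,395), about 4° off the groove, with its far end lagging. I'll shift the fingers towards the far end while pushing so that it squares up.

```bash
python3 -m crank '[[[-2,4,0],0.3,0],[[-4,8,-0.5],0.6,0],[[-6,12,-1],0.9,0],[[-8,16,-1.5],1.2,0],[[-10,20,-2],1.5,0],[[-13,25,-2.5],2,0],[[-17,27,-3],2,0],[[-21,28,-4],2,0],[[-25,28,-4.5],2,0],[[-28,28,-5],2,0]]'
python3 - <<'E'
from meas import *
c=read_camera('top'); run(cloud(c),c['frame'],False);a=c['frame'][130:240,180:330];cv2.imwrite('pics/c4.png',cv2.resize(a,None,fx=5,fy=5,interpolation=3))
E
```

```text
time: 6.8
eef_pos: [0.5943, 0.1009, 0.0095]
tcp_rot: [0.761, 0.648, 0.0, 0.0]
contact_force: [0.5, 1.0, -0.4]
opening: 1.0
finger_force: 0.6
dark [250 158  12  51 127] [0.5767 0.0554 0.0391] (array([0.578 , 0.0552]), np.float64(-9.39), np.float64(0.158)) zmax 0.0499
```

View pics/c4.png

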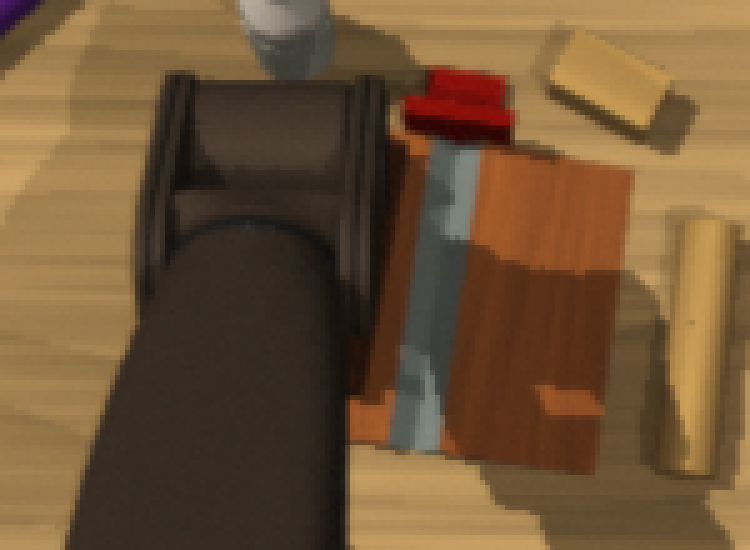

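The bar, right edge (405,150) to (375,400), is now parallel to the groove within 1–2°. Next I push it slowly over the crest.

```bash
python3 -m crank '[[[-3,0,0],-0.4,0],[[-6,0,-0.5],-0.8,0],[[-9,0,-1],-1.2,0],[[-12,0,-1.5],-1.6,0],[[-15,0.5,-2],-2,0],[[-17,0.5,-2.5],-2,0],[[-19,0.5,-3],-2,0],[[-21,0.5,-3],-2,0],[[-22.5,0.5,-3],-2,0],[[-24,1,-3],-2,0]]'; python3 -m crank '[[[-1.5,0,0],0,0],[[-3,0,0],0,0],[[-4.5,0,0],0,0],[[-6,0,0],0,0],[[-7.5,0,0],0,0],[[-9,0,0],0,0],[[-9,0,0],0,0]]'
python3 - <<'E'
from meas import *
c=read_camera('top'); run(cloud(c),c['frame'],False);a=c['frame'][130:240,180:330];cv2.imwrite('pics/c5.png',cv2.resize(a,None,fx=5,fy=5,interpolation=3))
E
```

```text
time: 7.85
eef_pos: [0.5914, 0.0773, 0.0123]
tcp_rot: [0.75, 0.662, -0.0, -0.0]
contact_force: [-0.7, 1.1, 0.6]
opening: 0.999
finger_force: 0.5
time: 8.55
eef_pos: [0.5903, 0.068, 0.0122]
tcp_rot: [0.75, 0.662, -0.0, 0.0]
contact_force: [0.2, 0.1, 0.9]
opening: 1.0
finger_force: 0.0
```

View pics/c5.png

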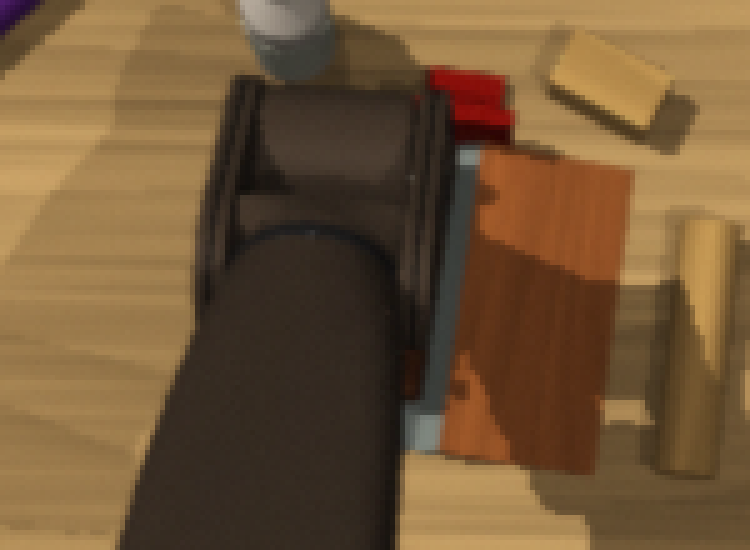

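Run:
```python
from meas import *
c=read_camera('scene'); P=cloud(c);run(P,c['frame'],False);a=c['frame'][180:300,200:350];cv2.imwrite('pics/s5.png',cv2.resize(a,None,fx=5,fy=5,interpolation=3))
```

```text
dark [259 221  21  39 124] [0.5924 0.0089 0.0212] (array([0.5906, 0.0091]), np.float64(-5.54), np.float64(0.118)) zmax 0.05
dark [247 262  27  16 134] [0.6804 0.0118 0.032 ] (array([0.6803, 0.0112]), np.float64(83.0), np.float64(0.071)) zmax 0.0497
```

View pics/s5.png

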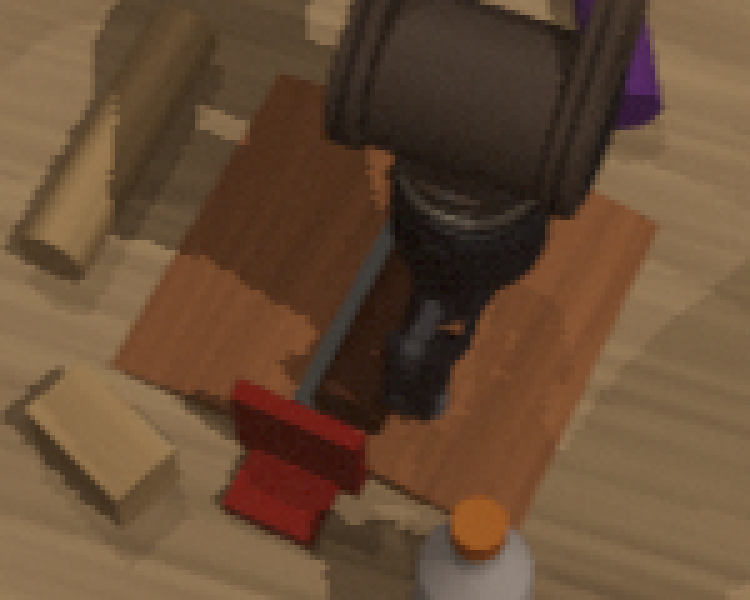

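The scene crop shows the bar parallel to the groove and at the crest, about (370,330), with the groove still open beside it. A few more millimetres should tip it in.

```bash
python3 -m crank '[[[-1.5,0,0],0,0],[[-3,0,0],0,0],[[-4.5,0,0],0,0],[[-6,0,0],0,0],[[-7.5,0,0],0,0],[[-9,0,0],0,0],[[-10.5,0,0],0,0],[[-12,0,0],0,0],[[-13.5,0,0],0,0],[[-13.5,0,0],0,0]]'
python3 - <<'E'
from meas import *
c=read_camera('scene'); P=cloud(c);run(P,c['frame'],False);a=c['frame'][180:300,200:350];cv2.imwrite('pics/s6.png',cv2.resize(a,None,fx=5,fy=5,interpolation=3))
E
```

```text
time: 9.65
eef_pos: [0.5887, 0.0548, 0.0123]
tcp_rot: [0.75, 0.662, -0.0, -0.0]
contact_force: [0.2, -0.0, 0.0]
opening: 0.998
finger_force: 0.0
dark [256 223  22  42 285] [0.621  0.0117 0.0413] (array([0.5995, 0.0096]), np.float64(5.7), np.float64(0.123)) zmax 0.05
dark [247 262  27  16 144] [0.6805 0.0115 0.0322] (array([0.6804, 0.011 ]), np.float64(83.27), np.float64(0.069)) zmax 0.0498
```

View pics/s6.png

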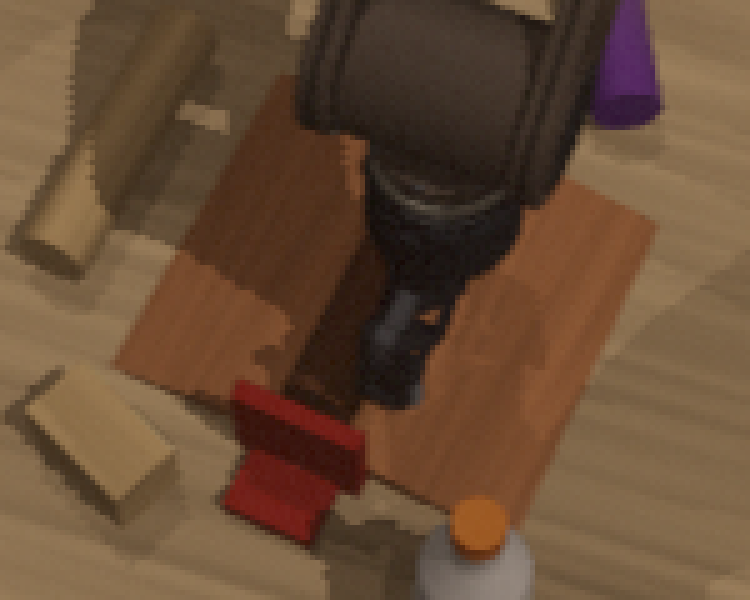

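The bar covers the groove at about (335,360) and the contact force is zero, so it is seated. I'll back off, rise, shut the fingers and move to the robot's end of the groove.

```bash
python3 -m crank '[[[8,0,0],0,0],[[20,0,0],0,0],[[22,0,-40],0,0],[[22,0,-85],0,0],[[22,0,-110],0,255],[[0,-40,-110],0,255],[[-20,-80,-110],0,255],[[-34,-125,-110],0,255],[[-34,-140,-110],0,255],[[-34,-140,-110],0,255]]'
python3 - <<'E'
from meas import *
s=get_state(); r=R.from_quat(s['tcp_rot']).as_matrix()
a=np.radians(-7); X=np.array([np.cos(a),np.sin(a)]);Y=np.array([-X[1],X[0]]); o=np.array([.569,.0228])
print('tcp jig',(s['eef_pos'][:2]-o)@X,(s['eef_pos'][:2]-o)@Y,s['eef_pos'][2])
for n in ('top','scene'):
    c=read_camera(n); P=cloud(c); cv2.imwrite(f'pics/{n}7.png',c['frame']); run(P,c['frame'],True,n)
    q=P[...,:2]-o; jx,jy=q@X,q@Y; v=c['frame'].max(-1)
    m=(abs(jx)<.105)&(abs(jy)<.025)&(P[...,2]>.038)&(P[...,2]<.058)&(v<110)&(c['frame'][...,2]<100)
    print(m.sum(),np.percentile(jx[m],[1,99]).round(4),np.median(jy[m]).round(4),np.percentile(P[...,2][m],98),line(P[m][:,:2]))
E
```

```text
time: 10.7
eef_pos: [0.4435, 0.0396, 0.1218]
tcp_rot: [0.75, 0.662, -0.0, -0.0]
contact_force: [0.6, 0.0, 0.5]
opening: 0.001
finger_force: 0.0
tcp jig -0.1266588086001211 0.001415294872851602 0.12184698674284139
top stop 93 [0.6722 0.01   0.0614] (array([0.6724, 0.0101]), np.float64(82.82), np.float64(0.064))
groove 6 (array([0.7174, 0.0945]), np.float64(-33.57), np.float64(0.015))
dark [259 153  23  47 440] [0.603  0.016  0.0417] (array([0.6   , 0.0163]), np.float64(-6.08), np.float64(0.14)) zmax 0.05
495 [-0.0371  0.1001] -0.0017 0.05524654286710431 (array([0.5992, 0.0177]), np.float64(-6.91), np.float64(0.14))
scene stop 134 [0.6757 0.0125 0.0614] (array([0.6758, 0.0115]), np.float64(82.65), np.float64(0.07))
groove 6 (array([0.7309, 0.0911]), np.float64(20.53), np.float64(0.047))
dark [256 208  40  57 670] [0.5864 0.0232 0.0428] (array([0.5782, 0.0241]), np.float64(-6.89), np.float64(0.161)) zmax 0.05
dark [247 262  27  15 137] [0.6804 0.0122 0.032 ] (array([0.6804, 0.0116]), np.float64(83.49), np.float64(0.069)) zmax 0.0496
808 [-0.0701  0.0881] 0.0042 0.053548910635416995 (array([0.5772, 0.0255]), np.float64(-7.12), np.float64(0.163))
```

View pics/top7.png

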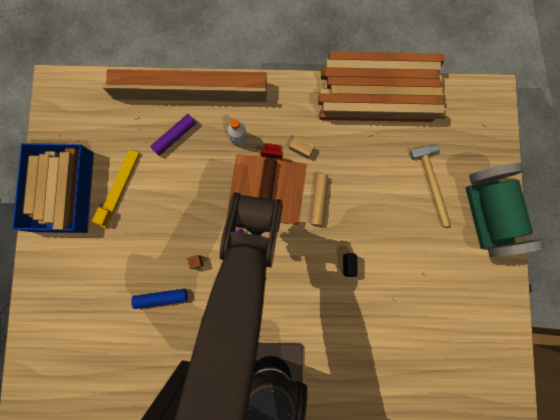

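The top view shows the bar lying in the groove at about (267,178), a centimetre or so short of the stop at (271,151). Next I descend behind its near end and push.

```bash
python3 -m crank '[[[-1,20,0],0,255],[[-1,20,50],0,255],[[-1,20,85],0,255],[[-1,20,99],0,255],[[-1,25,99],0,255],[[-1,30,99],0,255],[[-1,34,99],0,255],[[-1,38,99],0,255],[[-1,40,99],0,255],[[-1,42,99],0,255]]'; python3 -m crank '[[[0,1.5,0],0,255],[[0,3,0],0,255],[[0,4,0],0,255],[[0,5,0],0,255],[[0,6,0],0,255],[[0,6,0],0,255]]'
```

```text
time: 11.8
eef_pos: [0.4874, 0.0325, 0.0238]
tcp_rot: [0.75, 0.662, 0.0, 0.0]
contact_force: [-1.4, -0.2, 0.2]
opening: -0.001
finger_force: 0.7
time: 12.4
eef_pos: [0.4933, 0.0317, 0.0233]
tcp_rot: [0.75, 0.662, 0.0, 0.0]
contact_force: [-0.6, 0.4, -0.3]
opening: -0.002
finger_force: 0.3
```

```bash
python3 -m crank '[[[0,1,0],0,255],[[0,2,0],0,255],[[0,3,0],0,255],[[0,3,0],0,255]]'; python3 -m crank '[[[0,1,0],0,255],[[0,2,0],0,255],[[0,2,0],0,255]]'
```

```text
time: 12.8
eef_pos: [0.4961, 0.0314, 0.0233]
tcp_rot: [0.75, 0.662, -0.0, -0.0]
contact_force: [-1.9, 0.2, -0.6]
opening: -0.002
finger_force: 0.7
time: 13.1
eef_pos: [0.496, 0.0314, 0.0228]
tcp_rot: [0.75, 0.662, -0.002, -0.002]
contact_force: [-7.3, 0.2, 4.3]
opening: -0.001
finger_force: 3.4
```

The force jumped to 7 N with no further travel, so the bar is against the stop. Now I retreat and verify.

```bash
python3 -m crank '[[[0,-2,0],0,255],[[0,-8,0],0,255],[[0,-24,0],0,255],[[0,-26,-20],0,255],[[0,-26,-60],0,255],[[0,-26,-110],0,255],[[0,-26,-150],0,255],[[30,-26,-180],0,255],[[70,-26,-180],0,255],[[70,-26,-180],0,255]]'
python3 - <<'E'
from meas import *
a=np.radians(-7); X=np.array([np.cos(a),np.sin(a)]);Y=np.array([-X[1],X[0]]); o=np.array([.569,.0228])
for n in ('top','scene'):
    c=read_camera(n); P=cloud(c); cv2.imwrite(f'pics/{n}8.png',c['frame'])
    q=P[...,:2]-o; jx,jy=q@X,q@Y; F=c['frame']
    m=(abs(jx)<.112)&(abs(jy)<.025)&(P[...,2]>.038)&(P[...,2]<.058)&(F.max(-1)<110)&(F[...,1]>14)
    print(m.sum(),np.percentile(jx[m],[1,99]).round(4),np.median(jy[m]).round(4),np.percentile(P[...,2][m],90),line(P[m][:,:2]))
a=c['frame'][180:300,200:350];cv2.imwrite('pics/s9.png',cv2.resize(a,None,fx=5,fy=5,interpolation=3))
E
```

```text
time: 14.1
eef_pos: [0.4823, 0.1068, 0.2057]
tcp_rot: [0.749, 0.663, 0.003, 0.001]
contact_force: [-0.5, -0.9, -1.5]
opening: -0.0
finger_force: 0.0
598 [-0.06   0.097] -0.0016 0.05206095025903826 (array([0.5875, 0.0189]), np.float64(-6.69), np.float64(0.16))
801 [-0.0573  0.1117] 0.0041 0.052192983663741366 (array([0.5955, 0.023 ]), np.float64(-6.94), np.float64(0.172))
```

View pics/s9.png

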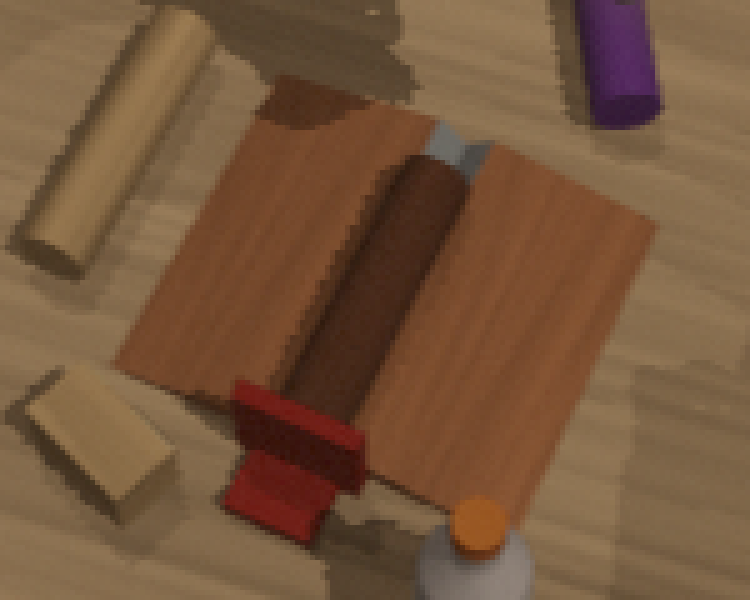

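The bar lies in the groove with its near end at about (440,165), jig x ≈ -60 mm, and its far end against the red stop. The pale bar, glue and offcut have not moved, so I'm handing in.

```bash
python3 -m crank '[[[0,0,0],0,255],[[0,0,0],0,255],[[0,0,0],0,255]]'; python3 -c "
from plant import ctrl;print(ctrl.sign_off())"
```

```text
time: 14.5
eef_pos: [0.4808, 0.103, 0.2029]
tcp_rot: [0.75, 0.661, -0.0, -0.0]
contact_force: [0.4, -0.2, 0.6]
opening: 0.002
finger_force: 0.0
the job is handed in; nothing more can be done
None
```

I handed the job in at 14.5 s: the dark bar was rolled up the ramp into the V groove and pushed against the red stop, and the last picture shows it seated there with the nearby bystanders in place; sign-off returned no verdict.

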